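# Take the clamping cap off the spindle sander

### The job

Raise the sander's clear guard and lay it back slowly and gently, all the way onto its stop, then loosen the black-knobbed clamping cap on the drum (a quarter-turn key thread, right- or left-handed, nobody knows: try both ways). Lift the cap off and finish still holding it, upright and still above the drum, its whole key at least 3 cm clear of the drum's top; do not shift the other things lying on the bench.

Things in the scene. Friction and masses are not known exactly. Their poses are not given: they have to be found in the camera images.
- sander: Green bench spindle sander, fixed, 190 x 260 mm, table 45 mm high. Origin on the bench surface under the vertical spindle axis, z up. The guard hinges along its x, above the green housing (150 mm long, y +100 to +162 mm, 123 mm high). The drum (64 mm diameter) stands on the axis. Two 16 mm posts, 131 mm high, at x +-68, y -15 mm carry the closed guard. Its push buttons are not needed.
- drum_top (a point): Centre of the drum's top, on the axis, 85 mm above the bench. Catch inside, cap's yaw counted from the sander's: the right way (either + or -, hidden) it turns freely to a stop at about 1.2 rad; within 0.15 rad of 1.1 the key lifts straight out. The wrong way it meets a hard stop at about 0.35 to 0.45 rad. Elsewhere the cap lifts only 2 to 3 mm.
- guard_hinge (a point): Middle of the guard's hinge line, at x 0, y +125, z +135 mm in the sander's frame; the hinge runs along the sander's x.
- guard (a joint): Angle of the guard: 0 = closed (level above the cap), 2.0 rad = fully open, leaning back on its stop. It starts between 0 and 0.35. The hinge is stiff (0.22 N m of friction), so the guard stays wherever it is left. Opening swings the bar up and over to the sander's +y side.
- guard_bar (a point): Middle of the guard's black pull bar: round, 12 mm thick, 120 mm long, parallel to the hinge, 198 mm from it. Two 10 mm rods, 110 mm apart, carry it 39 mm off the orange edge of the clear plate (160 mm wide). Pinch it from above, a finger on each side, near the fingertips (tips about 11 mm below its centre; deeper ones jam on the plate). It turns between the pads as it is led round the hinge.
- cap: Loose clamping cap, 0.14 kg, on the drum's top. Origin at the centre of its flange's underside, z up, x toward the yellow index marks. Aluminium flange 60 mm diameter, 8 mm thick, with a round black knob above and a steel key below. At the start its yaw is within 0.12 rad of the sander's.
- cap_knob (a point): Middle of the cap's round black knob, 21 mm above the cap's origin: 42 mm diameter, from 8 to 34 mm above the origin. Grip it from above across its diameter, in any yaw.
- cap_key (a point): Lower end of the cap's key, 22 mm below the cap's origin, at the start inside the drum: a 12 mm stem with a cross bar 34 x 8 mm along the cap's x.
- oil: Flat dark oil can, 42 x 70 x 118 mm, standing; origin under its centre. Bystander.
- tape: Roll of masking tape lying flat, 106 mm diameter, 24 mm high; origin under its centre. Bystander.
- wax: Flat round yellow tin, 93 mm diameter, 37 mm high; origin under its centre. Bystander.
- cork: Cork sanding block, 63 x 111 x 31 mm; origin under its centre. Bystander.
- spanner: Steel spanner lying flat, 34 x 208 x 9 mm; origin under its centre. Bystander.
- jar: Clear jar of screws with a tin lid, 68 mm diameter, 100 mm high; origin under its centre. Bystander.

How it is judged:
By the outcome, as a careful person would: the job done as asked, in the order asked, and still so for the second after the job is handed in, while the arm keeps its last pose, push and grip.
It also fails if it takes over 58 s, if anything falls off the work surface, if the arm or the gripper's body presses on something with over 40 N, if the wrist force passes 120 N, or if a joint passes its speed limit or range.

### The arm

A 6-joint arm with a two-finger parallel gripper is mounted at the origin on a cart in front of the work surface, level with it; the furniture and walls round the work are solid. World frame = base frame: x ahead of the robot, y to its left, z up, the work surface at z = 0. Lengths are in m, angles in degrees, forces in N, time in s.
With the tool pointing down it reaches from about 0.275 to 0.85 m from the base axis. Payload 19 kg.
Tool frame: the origin (TCP) lies midway between the tips of the shut fingers; the grasp point (between the pads) lies 19 mm behind it; z points along the fingers, y is the line along which they close (so a half turn about z gives the same grasp; the last joint's range is limited). The gripper opens to 85 mm and grips with 20 to 120 N. Pads are 22 mm wide; open, the fingers measure 114 mm over their backs; the gripper's body (76 mm by 85 mm) begins 54 mm behind the grasp point. The pads swing forward as they close: fully open they stand 13 mm farther back than shut.
Start: joints at [-71.849, 8.623, 82.357, -0, 89.026, -7.678], TCP at [0.25, -0.518, 0.231] pointing down, gripper open.
Joint ranges: [-160.23, 160.23], [-39.13, 120.54], [6.94, 153.29], [-79.49, 259.48], [9.18, 160.14], [-161.06, 161.06]. Speed limits (degrees/s): [108.29, 108.29, 127.2, 172.46, 172.46, 172.46].

### API

Orientations are given as a 3x3 rotation matrix whose columns are the frame's x, y, z axes.
In Python, from workcell import sensors, cams, env gives the robot as it stands.
- The arm moves only by the tool carry_out, never from a script. Its argument "rows" is a list of rows, each a list of 7 numbers: the shift along the tool's x, y, z in m, then the turn, a rotation vector about the tool's x, y, z in degrees, then the finger opening in m, from 0 to 0.0854. A call has exactly 5 rows; each row is the pose to reach, as a shift and turn from the pose commanded when the call began, along the tool's axes at that moment; what a row does not reach only later rows make up. A row lasts 1/12 s, in which the tool goes at most 41.7 mm and 7.16 degrees, less where a joint would pass 70% of its speed; a pose out of reach is approached as far as the arm can. A call with a gripper value outside its range is refused whole. The fingers move at their own pace and stop on an object; the grip force is fixed at half the most. Time passes only in rows, so rows that repeat a pose let the fingers close, or fill a call up. It gives the time, the measured TCP pose, the force, the opening and the grip force at its end, in the units of the state.
- sensors.read_state(): the state, without advancing time (a new reading comes with each control period).
- cams.snapshot(name): name is "side" or "top"; returns a dict with "image" (400x640x3 uint8, red, green, blue), "z_map" (400x640 float32, m along the optical axis (not along the pixel's ray), 0 where there is no reading), "intrinsics" (3x3 intrinsics, pixels), "dist" ([k1, k2, p1, p2, k3] as OpenCV has them; the pictures are not rectified), "R" (3x3) and "t" (3): a world point X has camera coordinates R X + t. Camera axes: x right, y down, z forward; pixel columns grow to the right and rows downward; lengths in m; the calibration is good to about 2 mm. A picture is of the moment at which its call begins.
- env.hand_in(): hands the job in; it is judged then, once.
The state is a dict: "t": time; "joint_pos": joint angles; "joint_velocities": joint speeds; "tau": joint torques, N m; "eef_pos": TCP position; "tcp_rot": TCP orientation; "contact_force": force on the tool from outside, world axes, zero at the start; "torque": the same for the moment, N m; "width": opening from 0.0 (shut) to 1.0 (fully open); "grasp_force": force on a finger pad.
Only numpy, scipy, OpenCV 4.12 (cv2) and the standard library are available. Lean on these libraries where they do the work, as an engineer would, in place of code of your own. Each camera call takes 0.05 s, during which the arm holds its last target. There are 200 camera calls.

## Working session

There is one attempt and no reset: what is moved stays moved. The work goes in short steps, Python scripts to look and compute and a tool call to move; the robot and the scene stay as the last step left them, time stands still between calls to the robot, and variables do not carry over. Pictures are saved under pics/ and viewed, at most 10 in all, crops included, and the job is handed in when it is done.

Besides the shell and the picture viewer there is one more tool, called after "Request:" as name(argument=value, ...) on one line, values as JSON. carry_out: Moves the arm, as the interface text tells. Its arguments: {"type":"object","properties":{"rows":{"type":"array"}},"required":["rows"]}

```bash
mkdir -p pics; ls; cat > h.py <<'E'
import numpy as np, cv2
from workcell import sensors, cams, env
np.set_printoptions(precision=4,suppress=True)
def snap(n,save=None):
    d=cams.snapshot(n)
    if save: cv2.imwrite('pics/'+save,d['image'][:,:,::-1])
    return d
def pts(d,mask):
    v,u=np.nonzero(mask&(d['z_map']>0)); z=d['z_map'][v,u]
    n=cv2.undistortPoints(np.stack([u,v],1).astype(float)[:,None],np.array(d['intrinsics']),np.array(d['dist']))[:,0]
    C=np.c_[n*z[:,None],z]
    return (C-np.array(d['t']))@np.array(d['R']),np.stack([u,v],1)
def ray(d,uv,z):
    n=cv2.undistortPoints(np.array(uv,float).reshape(-1,1,2),np.array(d['intrinsics']),np.array(d['dist']))[:,0]
    R=np.array(d['R']);o=-R.T@np.array(d['t']);r=np.c_[n,np.ones(len(n))]@R
    return o+r*((z-o[2])/r[:,2])[:,None]
E
python3 - <<'E'
from h import *
for n in('side','top'):
    d=snap(n,n+'0.png'); print(n,-np.array(d['R']).T@np.array(d['t']),np.array(d['R'])[2])
s=sensors.read_state();print(s)
E
```

```text
pics
side [ 0.4604 -0.9131  0.9273] [ 0.1123  0.7174 -0.6875]
top [ 0.4585 -0.0323  1.4869] [ 0.1039 -0.006  -0.9946]
{'t': 0.1, 'joint_pos': array([-71.8498,   8.6481,  82.3854,   0.0007,  89.0256,  -7.6782]), 'joint_velocities': array([-0.0587,  0.0401, -0.1096, -0.0757,  0.0561, -0.0312]), 'tau': array([  0.0067, -71.4381, -57.1791,   0.0002,   0.0072,   0.    ]), 'eef_pos': array([ 0.2504, -0.5174,  0.2308]), 'tcp_rot': array([[ 0.9001,  0.4357, -0.0003],
       [ 0.4357, -0.9001,  0.001 ],
       [ 0.0002, -0.001 , -1.    ]]), 'contact_force': array([ 0.6036, -1.3767, -0.753 ]), 'torque': array([-0.0216,  0.0448, -0.0249]), 'grasp_force': 0.0, 'width': 1.003235275911671}
```

View pics/side0.png

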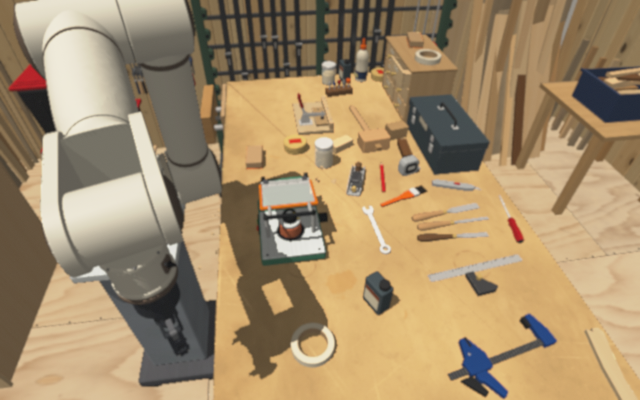

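View pics/top0.png

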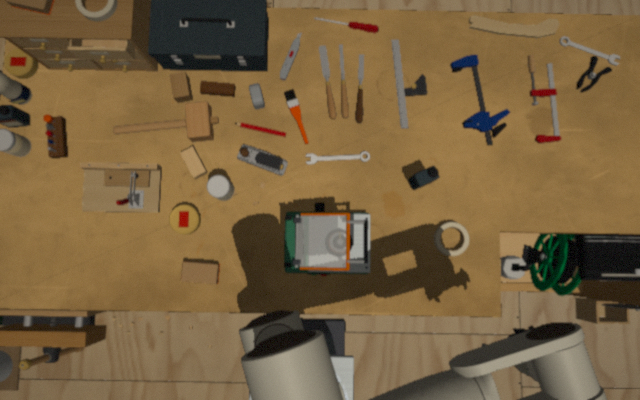

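The side view shows the sander near (290,220) with its guard's orange edge at about (287,206). In the top view it is at (328,240), housing to the left (world +y), orange edge at about x=349 px and black bar at about x=369 px.

```bash
python3 - <<'E'
from h import *
a=cv2.imread('pics/side0.png')[165:270,245:340]; b=cv2.imread('pics/top0.png')[195:285,275:385]
a=cv2.resize(a,None,fx=4,fy=4,interpolation=3);b=cv2.resize(b,(int(110*3.6),int(90*3.6)),interpolation=3)
H=max(a.shape[0],b.shape[0]);c=np.zeros((H,a.shape[1]+b.shape[1],3),np.uint8);c[:a.shape[0],:a.shape[1]]=a;c[:b.shape[0],a.shape[1]:]=b
cv2.imwrite('pics/crop0.png',c);print(c.shape)
for n,(r0,r1,c0,c1) in dict(side=(165,270,245,340),top=(195,285,275,385)).items():
    d=snap(n);h=cv2.cvtColor(d['image'],cv2.COLOR_RGB2HSV);roi=np.zeros(h.shape[:2],bool);roi[r0:r1,c0:c1]=1
    for nm,lo,hi in(('orange',(5,140,110),(18,255,255)),('green',(60,90,20),(90,255,200))):
        m=(cv2.inRange(h,lo,hi)>0)&roi;p,uv=pts(d,m);print(n,nm,len(p))
        if nm=='orange':
            for k in range(0,len(p),6):print(uv[k],p[k])
        else:print(np.percentile(p,[2,50,98],axis=0),uv.min(0),uv.max(0))
    p,uv=pts(d,roi);
    q=p[(abs(p[:,2]-0.045)<.004)];print('table',len(q),cv2.minAreaRect(q[:,:2].astype(np.float32)))
    q=p[(abs(p[:,2]-0.123)<.005)];print('housing',len(q),cv2.minAreaRect(q[:,:2].astype(np.float32)) if len(q)>3 else'')
E
```

```text
(420, 776, 3)
side orange 420
[246 168] [ 0.3675  0.274  -0.0027]
[252 168] [0.3902 0.2664 0.0007]
[258 168] [ 0.4125  0.2644 -0.0002]
[249 169] [ 0.3786  0.2665 -0.0028]
[311 180] [0.5792 0.0009 0.1424]
[311 183] [ 0.5771 -0.0148  0.144 ]
[258 185] [ 0.4089  0.1679 -0.0013]
[258 186] [ 0.4086  0.1639 -0.0026]
[258 187] [ 0.4084  0.1583 -0.0024]
[259 188] [ 0.4195 -0.0175  0.1458]
[260 189] [ 0.4223 -0.0244  0.1475]
[260 190] [ 0.4223 -0.0322  0.1504]
[313 191] [ 0.5762 -0.0652  0.1562]
[314 192] [ 0.578  -0.0737  0.1597]
[313 193] [ 0.5745 -0.0774  0.1594]
[261 194] [ 0.4247 -0.055   0.1547]
[261 195] [ 0.4246 -0.0619  0.157 ]
[260 196] [ 0.4215 -0.0658  0.1571]
[260 197] [ 0.4217 -0.0766  0.1631]
[259 198] [ 0.4097  0.0989 -0.0015]
[259 199] [0.4115 0.0545 0.0348]
[259 200] [0.4114 0.0468 0.0374]
[318 200] [ 0.6105  0.0591 -0.0008]
[316 201] [ 0.5767 -0.1229  0.1699]
[311 202] [ 0.5618 -0.1286  0.1734]
[317 202] [ 0.5783 -0.131   0.1734]
[299 203] [ 0.5287 -0.1234  0.1691]
[305 203] [ 0.545  -0.1278  0.1711]
[315 203] [ 0.573  -0.129   0.1684]
[261 204] [ 0.4236 -0.1129  0.1696]
[2
[... 6023 characters left out ...]
7 269] [ 0.422  -0.0422  0.1538]
[323 269] [ 0.4224 -0.059   0.1585]
[329 269] [ 0.4227 -0.0759  0.1591]
[335 269] [ 0.4231 -0.0926  0.1616]
[341 269] [ 0.4236 -0.1088  0.1717]
[347 269] [ 0.4241 -0.1249  0.18  ]
[329 270] [ 0.4165 -0.0798  0.0411]
[335 270] [ 0.417  -0.0978  0.0481]
[341 270] [ 0.4172 -0.1164  0.0421]
[347 270] [ 0.4175 -0.1347  0.0424]
top green 494
[[0.4116 0.0175 0.0372]
 [0.4973 0.038  0.1232]
 [0.5888 0.0525 0.1317]] [285 212] [315 273]
table 891 ((0.5160139799118042, -0.07574136555194855), (0.2582726776599884, 0.21739071607589722), 89.24992370605469)
housing 408 ((0.5025999546051025, 0.03196876123547554), (0.1477351039648056, 0.04442611709237099), 0.03840840607881546)
```

View pics/crop0.png

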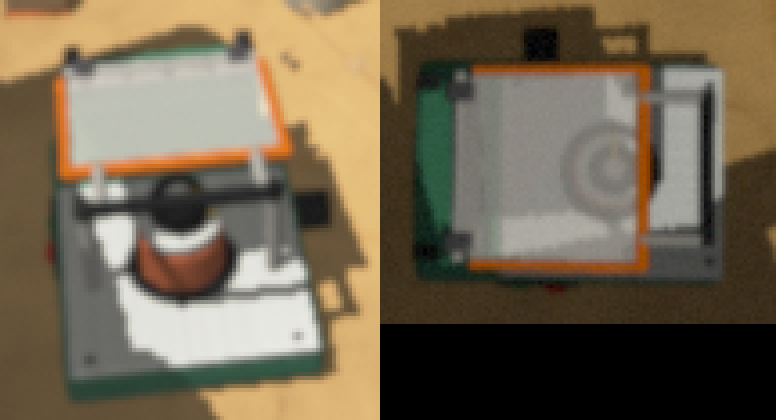

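The crop shows the knob under the clear plate (top crop about (612,168), i.e. pixel (339.5,241.7)) and the black bar at crop x about 708, free at its middle and slightly raised.

```bash
python3 - <<'E'
from h import *
d=snap('top');print('knob ray',ray(d,[(339.4,241.7)],.119), 'bar top px ray', ray(d,[(275+(708-380)/3.6,195+165/3.6)],.18))
h=cv2.cvtColor(d['image'],cv2.COLOR_RGB2HSV)
m=np.zeros(h.shape[:2],bool);m[210:275,362:376]=1
p,uv=pts(d,m);k=p[:,2]>.15;print('bar top',k.sum(),np.median(p[k],0),p[k].min(0),p[k].max(0),np.polyfit(p[k][:,0],p[k][:,1],1))
m=np.zeros(h.shape[:2],bool);m[195:285,275:385]=1
p,_=pts(d,m);k=(p[:,2]>.1)&(p[:,2]<.14)&(p[:,1]>.01);print('housing y',np.percentile(p[k],[1,5,50,95,99],axis=0))
k=(p[:,2]>.03)&(p[:,2]<.055);print('table ext',np.percentile(p[k],[.5,2,98,99.5],axis=0))
d=snap('side');m=np.zeros(h.shape[:2],bool);m[206:222,262:325]=1
p,uv=pts(d,m);k=(p[:,2]>.14);print('bar side',k.sum(),np.median(p[k],0),p[k].min(0),p[k].max(0))
m=np.zeros(h.shape[:2],bool);m[205:245,275:305]=1
p,uv=pts(d,m)
k=(p[:,2]>.05)&(p[:,2]<.125)
def circ(q):
    A=np.c_[2*q[:,:2],np.ones(len(q))];s=np.linalg.lstsq(A,(q[:,:2]**2).sum(1),rcond=None)[0];return s[:2],np.sqrt(s[2]+s[:2]@s[:2])
for a,b in((.05,.082),(.095,.117),(.117,.124)):
    q=p[(p[:,2]>a)&(p[:,2]<b)&(p[:,1]<-.06)];print(a,len(q),q.min(0),q.max(0),circ(q))
k=(p[:,2]>.03)&(p[:,2]<.055)
m=np.zeros(h.shape[:2],bool);m[165:270,245:340]=1
p,_=pts(d,m);k=(p[:,2]>.04)&(p[:,2]<.05);print('table side',np.percentile(p[k],[.5,2,98,99.5],axis=0))
E
```

```text
knob ray [[ 0.5009 -0.1063  0.119 ]] bar top px ray [[ 0.5027 -0.1773  0.18  ]]
bar top 186 [ 0.502  -0.1739  0.185 ] [ 0.444  -0.18    0.1765] [ 0.5607 -0.1654  0.1923] [ 0.0042 -0.1765]
housing y [[0.4286 0.011  0.1114]
 [0.4345 0.014  0.1185]
 [0.5017 0.0373 0.1248]
 [0.5689 0.0529 0.1388]
 [0.575  0.0551 0.1398]]
table ext [[ 0.4062 -0.2044  0.0309]
 [ 0.4082 -0.2039  0.033 ]
 [ 0.6167  0.0464  0.0523]
 [ 0.6249  0.0543  0.0535]]
bar side 325 [ 0.4835 -0.1738  0.1794] [ 0.4253 -0.1829  0.1625] [ 0.5594 -0.121   0.1867]
0.05 179 [ 0.4679 -0.141   0.0501] [ 0.5311 -0.0962  0.0819] (array([ 0.4997, -0.1065]), np.float64(0.03055805222038443))
0.095 87 [ 0.4785 -0.1324  0.0951] [ 0.5192 -0.0886  0.117 ] (array([ 0.4995, -0.1092]), np.float64(0.01820085345168488))
0.117 37 [ 0.4858 -0.1311  0.1171] [ 0.5179 -0.0871  0.1208] (array([ 0.4992, -0.1086]), np.float64(0.016041654858017448))
table side [[ 0.4106 -0.2038  0.0401]
 [ 0.4121 -0.2025  0.0403]
 [ 0.5874 -0.017   0.0476]
 [ 0.5896 -0.009   0.0486]]
```

Request:
carry_out(rows=[[0.034,-0.018,0,0,0,5.17,0.03],[0.068,-0.036,0,0,0,10.33,0.03],[0.102,-0.054,0,0,0,15.5,0.03],[0.136,-0.072,0,0,0,20.67,0.03],[0.17,-0.09,0,0,0,25.83,0.03]])

```text
t: 0.72
eef_pos: [0.3649, -0.3609, 0.2313]
tcp_rot: [[1.0, -0.005, 0.0], [-0.005, -1.0, -0.0], [0.0, -0.0, -1.0]]
contact_force: [-0.1, -0.5, -1.0]
width: 0.351
grasp_force: 0.0
```

Request:
carry_out(rows=[[0.023,-0.0315,0,0,0,0,0.03],[0.046,-0.063,0,0,0,0,0.03],[0.069,-0.0945,0,0,0,0,0.03],[0.092,-0.126,0,0,0,0,0.03],[0.115,-0.1575,0,0,0,0,0.03]])

```text
t: 1.13
eef_pos: [0.4801, -0.2031, 0.2315]
tcp_rot: [[1.0, -0.0, 0.0], [-0.0, -1.0, -0.0], [0.0, 0.0, -1.0]]
contact_force: [1.2, -0.3, 0.3]
width: 0.353
grasp_force: 0.0
```

Request:
carry_out(rows=[[0.012,-0.016,0,0,0,0,0.03],[0.02,-0.027,0,0,0,0,0.03],[0.0232,-0.0315,0,0,0,0,0.03],[0.0232,-0.0315,0,0,0,0,0.03],[0.0232,-0.0315,0,0,0,0,0.03]])

```text
t: 1.55
eef_pos: [0.5022, -0.1739, 0.2312]
tcp_rot: [[1.0, 0.0, -0.0], [0.0, -1.0, -0.0], [-0.0, 0.0, -1.0]]
contact_force: [0.6, -0.4, 0.5]
width: 0.347
grasp_force: 0.0
```

```bash
python3 - <<'E'
from h import *
s=sensors.read_state()
for k in('t','joint_pos','eef_pos','tcp_rot','contact_force','width'):print(k,s[k])
d=snap('side','s1.png')
cv2.imwrite('pics/s1c.png',cv2.resize(d['image'][130:280,220:370,::-1],None,fx=4,fy=4,interpolation=3))
m=np.zeros((400,640),bool);m[205:222,258:325]=1
p,uv=pts(d,m);k=(p[:,2]>.165)&(p[:,2]<.2)&(p[:,1]<-.155);print(k.sum(),np.median(p[k],0))
E
```

```text
t 1.55
joint_pos [-27.397    3.4234  88.0874  -0.0114  88.5059  62.5972]
eef_pos [ 0.5022 -0.1739  0.2312]
tcp_rot [[ 1.      0.0001 -0.0004]
 [ 0.0001 -1.     -0.    ]
 [-0.0004  0.     -1.    ]]
contact_force [ 0.5521 -0.3647  0.5394]
width 0.3466994587873589
221 [ 0.4984 -0.177   0.1816]
```

View pics/s1c.png

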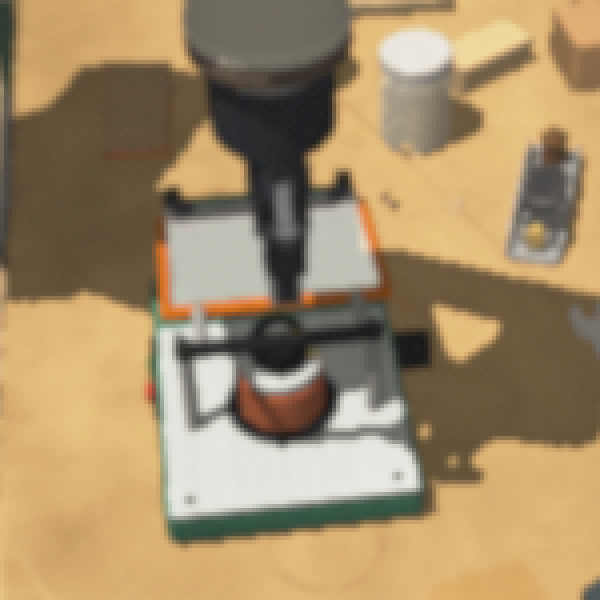

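The gripper is centred over the bar, between the crop's orange edge (about 290,305) and the knob behind the bar (280,345). Descend and pinch.

Request:
carry_out(rows=[[0,-0.001,0.015,0,0,0,0.03],[0,-0.001,0.03,0,0,0,0.03],[0,-0.001,0.045,0,0,0,0.03],[0,-0.001,0.058,0,0,0,0.03],[0,-0.001,0.065,0,0,0,0.03]])

```text
t: 2.02
eef_pos: [0.5015, -0.1733, 0.1649]
tcp_rot: [[1.0, -0.002, -0.001], [-0.002, -1.0, 0.001], [-0.001, -0.001, -1.0]]
contact_force: [0.1, -0.2, -0.8]
width: 0.355
grasp_force: 0.0
```

Request:
carry_out(rows=[[0,0,0,0,0,0,0.02],[0,0,0,0,0,0,0.012],[0,0,0,0,0,0,0.006],[0,0,0,0,0,0,0.004],[0,0,0,0,0,0,0.004]])

```text
t: 2.43
eef_pos: [0.5022, -0.174, 0.1675]
tcp_rot: [[1.0, -0.001, 0.0], [-0.001, -1.0, -0.003], [0.0, 0.003, -1.0]]
contact_force: [-6.9, -10.2, 0.7]
width: 0.116
grasp_force: 58.4
```

```bash
python3 - <<'E'
from h import *
s=sensors.read_state()
for k in('t','eef_pos','contact_force','width','grasp_force'):print(k,s[k])
# arc table: bar centre assumed start
h=np.array([.0185,.135]);b0=np.array([-.173,.178]);v=b0-h;r=np.hypot(*v);a0=np.arctan2(v[1],-v[0]);print(r,a0)
a=a0
for st in [.1]+[.125]*13:
    rows=[]
    p=lambda x:np.array([-np.cos(x),np.sin(x)])*.198
    for k in range(1,6):
        q=p(a+st*k/5)-p(a);rows.append([0,round(-q[0],4),round(-q[1],4)])
    a+=st;print(round(a,3),rows)
E
```

```text
t 2.4333
eef_pos [ 0.5022 -0.174   0.1675]
contact_force [ -6.9229 -10.1858   0.6616]
width 0.11591647428468675
grasp_force 58.43233823776245
0.19626831124763872 0.22087949767533024
0.321 [[0, np.float64(-0.0009), np.float64(-0.0039)], [0, np.float64(-0.0019), np.float64(-0.0077)], [0, np.float64(-0.0029), np.float64(-0.0115)], [0, np.float64(-0.0041), np.float64(-0.0153)], [0, np.float64(-0.0053), np.float64(-0.0191)]]
0.446 [[0, np.float64(-0.0016), np.float64(-0.0047)], [0, np.float64(-0.0034), np.float64(-0.0093)], [0, np.float64(-0.0052), np.float64(-0.0139)], [0, np.float64(-0.0072), np.float64(-0.0184)], [0, np.float64(-0.0093), np.float64(-0.0229)]]
0.571 [[0, np.float64(-0.0022), np.float64(-0.0044)], [0, np.float64(-0.0045), np.float64(-0.0088)], [0, np.float64(-0.0069), np.float64(-0.0131)], [0, np.float64(-0.0094), np.float64(-0.0174)], [0, np.float64(-0.012), np.float64(-0.0216)]]
0.696 [[0, np.float64(-0.0027), np.float64(-0.0041)], [0, np.float64(-0.0056), np.float64(-0.0082)], [0, np.float64(-0.0085), np.float64(-0.0122)], [0, np.float64(-0.0115), np.float64(-0.0161)]
[... 1747 characters left out ...]
, np.float64(-0.0049), np.float64(0.0001)], [0, np.float64(-0.0099), np.float64(0.0002)], [0, np.float64(-0.0148), np.float64(0.0006)], [0, np.float64(-0.0198), np.float64(0.001)], [0, np.float64(-0.0247), np.float64(0.0015)]]
1.821 [[0, np.float64(-0.0049), np.float64(0.0007)], [0, np.float64(-0.0098), np.float64(0.0015)], [0, np.float64(-0.0147), np.float64(0.0024)], [0, np.float64(-0.0195), np.float64(0.0034)], [0, np.float64(-0.0243), np.float64(0.0046)]]
1.946 [[0, np.float64(-0.0048), np.float64(0.0013)], [0, np.float64(-0.0095), np.float64(0.0027)], [0, np.float64(-0.0142), np.float64(0.0042)], [0, np.float64(-0.0189), np.float64(0.0059)], [0, np.float64(-0.0235), np.float64(0.0076)]]
```

Request:
carry_out(rows=[[0,-0.0005,-0.004,0,0,0,0.004],[0,-0.0013,-0.0078,0,0,0,0.004],[0,-0.0023,-0.0116,0,0,0,0.004],[0,-0.0035,-0.0154,0,0,0,0.004],[0,-0.0047,-0.0191,0,0,0,0.004]])

```text
t: 2.85
eef_pos: [0.5021, -0.1688, 0.1865]
tcp_rot: [[1.0, -0.001, -0.0], [-0.001, -1.0, -0.002], [-0.0, 0.002, -1.0]]
contact_force: [-6.0, -5.8, -0.5]
width: 0.117
grasp_force: 58.4
```

Request:
carry_out(rows=[[0,-0.0016,-0.0047,0,0,0,0.004],[0,-0.0034,-0.0093,0,0,0,0.004],[0,-0.0052,-0.0139,0,0,0,0.004],[0,-0.0072,-0.0184,0,0,0,0.004],[0,-0.0093,-0.0229,0,0,0,0.004]])

```text
t: 3.27
eef_pos: [0.5021, -0.1595, 0.2096]
tcp_rot: [[1.0, -0.001, -0.0], [-0.001, -1.0, -0.002], [-0.0, 0.002, -1.0]]
contact_force: [-4.5, -6.7, -0.7]
width: 0.11
grasp_force: 58.4
```

Request:
carry_out(rows=[[0,-0.0022,-0.0044,0,0,0,0.004],[0,-0.0045,-0.0088,0,0,0,0.004],[0,-0.0069,-0.0131,0,0,0,0.004],[0,-0.0094,-0.0174,0,0,0,0.004],[0,-0.012,-0.0216,0,0,0,0.004]])

```text
t: 3.68
eef_pos: [0.502, -0.1476, 0.2312]
tcp_rot: [[1.0, -0.001, -0.0], [-0.001, -1.0, -0.002], [-0.0, 0.002, -1.0]]
contact_force: [-6.2, -6.7, -1.4]
width: 0.118
grasp_force: 58.3
```

Request:
carry_out(rows=[[0,-0.0027,-0.0041,0,0,0,0.004],[0,-0.0056,-0.0082,0,0,0,0.004],[0,-0.0085,-0.0122,0,0,0,0.004],[0,-0.0115,-0.0161,0,0,0,0.004],[0,-0.0146,-0.0199,0,0,0,0.004]])

```text
t: 4.1
eef_pos: [0.502, -0.1332, 0.2515]
tcp_rot: [[1.0, -0.001, 0.0], [-0.001, -1.0, -0.003], [0.0, 0.003, -1.0]]
contact_force: [-6.8, -8.4, 3.1]
width: 0.112
grasp_force: 58.5
```

Request:
carry_out(rows=[[0,-0.0032,-0.0038,0,0,0,0.004],[0,-0.0065,-0.0074,0,0,0,0.004],[0,-0.0099,-0.011,0,0,0,0.004],[0,-0.0134,-0.0145,0,0,0,0.004],[0,-0.017,-0.018,0,0,0,0.004]])

```text
t: 4.52
eef_pos: [0.502, -0.1164, 0.2697]
tcp_rot: [[1.0, -0.001, 0.001], [-0.001, -1.0, -0.003], [0.001, 0.003, -1.0]]
contact_force: [-8.5, -13.4, 10.1]
width: 0.113
grasp_force: 58.9
```

Request:
carry_out(rows=[[0,-0.0037,-0.0033,0,0,0,0.004],[0,-0.0074,-0.0066,0,0,0,0.004],[0,-0.0112,-0.0097,0,0,0,0.004],[0,-0.0151,-0.0127,0,0,0,0.004],[0,-0.0191,-0.0157,0,0,0,0.004]])

```text
t: 4.93
eef_pos: [0.502, -0.0975, 0.286]
tcp_rot: [[1.0, -0.002, 0.001], [-0.002, -1.0, -0.004], [0.001, 0.004, -1.0]]
contact_force: [-10.2, -12.8, 10.9]
width: 0.112
grasp_force: 58.6
```

Request:
carry_out(rows=[[0,-0.0041,-0.0028,0,0,0,0.004],[0,-0.0082,-0.0056,0,0,0,0.004],[0,-0.0124,-0.0082,0,0,0,0.004],[0,-0.0166,-0.0108,0,0,0,0.004],[0,-0.0209,-0.0132,0,0,0,0.004]])

```text
t: 5.35
eef_pos: [0.5022, -0.0762, 0.2992]
tcp_rot: [[1.0, -0.001, 0.002], [-0.001, -1.0, -0.003], [0.002, 0.003, -1.0]]
contact_force: [-7.7, -9.5, 12.1]
width: 0.113
grasp_force: 61.1
```

Request:
carry_out(rows=[[0,-0.0044,-0.0025,0,0,0,0.004],[0,-0.0088,-0.0049,0,0,0,0.004],[0,-0.0133,-0.0072,0,0,0,0.004],[0,-0.0178,-0.0094,0,0,0,0.004],[0,-0.0224,-0.0115,0,0,0,0.004]])

```text
t: 5.77
eef_pos: [0.5025, -0.0534, 0.3103]
tcp_rot: [[1.0, -0.001, 0.003], [-0.001, -1.0, -0.002], [0.003, 0.002, -1.0]]
contact_force: [-2.4, -6.2, 4.5]
width: 0.11
grasp_force: 59.7
```

Request:
carry_out(rows=[[0,-0.0046,-0.0018,0,0,0,0.004],[0,-0.0093,-0.0034,0,0,0,0.004],[0,-0.014,-0.0049,0,0,0,0.004],[0,-0.0188,-0.0063,0,0,0,0.004],[0,-0.0235,-0.0076,0,0,0,0.004]])

```text
t: 6.18
eef_pos: [0.5025, -0.0299, 0.3185]
tcp_rot: [[1.0, -0.001, 0.003], [-0.001, -1.0, -0.002], [0.003, 0.002, -1.0]]
contact_force: [-3.6, -7.0, 13.2]
width: 0.111
grasp_force: 59.4
```

Request:
carry_out(rows=[[0,-0.0048,-0.0012,0,0,0,0.004],[0,-0.0096,-0.0022,0,0,0,0.004],[0,-0.0145,-0.0031,0,0,0,0.004],[0,-0.0194,-0.0039,0,0,0,0.004],[0,-0.0243,-0.0046,0,0,0,0.004]])

```text
t: 6.6
eef_pos: [0.5024, -0.0051, 0.3222]
tcp_rot: [[1.0, -0.001, 0.002], [-0.001, -1.0, -0.001], [0.002, 0.001, -1.0]]
contact_force: [-7.9, -1.7, 1.0]
width: 0.108
grasp_force: 61.1
```

Request:
carry_out(rows=[[0,-0.0049,-0.0006,0,0,0,0.004],[0,-0.0098,-0.001,0,0,0,0.004],[0,-0.0148,-0.0013,0,0,0,0.004],[0,-0.0197,-0.0015,0,0,0,0.004],[0,-0.0247,-0.0015,0,0,0,0.004]])

```text
t: 7.02
eef_pos: [0.5025, 0.0202, 0.3228]
tcp_rot: [[1.0, -0.0, 0.001], [-0.0, -1.0, -0.0], [0.001, 0.0, -1.0]]
contact_force: [-12.5, -1.3, 7.5]
width: 0.108
grasp_force: 63.0
```

Request:
carry_out(rows=[[0,-0.0049,0.0001,0,0,0,0.004],[0,-0.0099,0.0003,0,0,0,0.004],[0,-0.0148,0.0006,0,0,0,0.004],[0,-0.0198,0.001,0,0,0,0.004],[0,-0.0247,0.0015,0,0,0,0.004]])

```text
t: 7.43
eef_pos: [0.5024, 0.0452, 0.3203]
tcp_rot: [[1.0, 0.0, -0.0], [0.0, -1.0, 0.0], [-0.0, -0.0, -1.0]]
contact_force: [-11.5, -1.0, 3.6]
width: 0.11
grasp_force: 63.7
```

Request:
carry_out(rows=[[0,-0.004,0.0007,0,0,0,0.004],[0,-0.008,0.0014,0,0,0,0.004],[0,-0.012,0.0022,0,0,0,0.004],[0,-0.016,0.003,0,0,0,0.004],[0,-0.02,0.0038,0,0,0,0.004]])

```text
t: 7.85
eef_pos: [0.5024, 0.065, 0.3161]
tcp_rot: [[1.0, -0.0, -0.001], [-0.0, -1.0, -0.0], [-0.001, 0.0, -1.0]]
contact_force: [-3.8, -2.1, -3.8]
width: 0.113
grasp_force: 63.6
```

Request:
carry_out(rows=[[0,-0.003,0.0008,0,0,0,0.004],[0,-0.006,0.0016,0,0,0,0.004],[0,-0.009,0.0024,0,0,0,0.004],[0,-0.012,0.0033,0,0,0,0.004],[0,-0.015,0.0042,0,0,0,0.004]])

```text
t: 8.27
eef_pos: [0.5024, 0.0797, 0.3117]
tcp_rot: [[1.0, -0.0, -0.001], [-0.0, -1.0, -0.0], [-0.001, 0.0, -1.0]]
contact_force: [7.3, -6.2, -14.4]
width: 0.113
grasp_force: 63.2
```

Request:
carry_out(rows=[[0,-0.002,0.0007,0,0,0,0.004],[0,-0.004,0.0014,0,0,0,0.004],[0,-0.006,0.0022,0,0,0,0.004],[0,-0.008,0.003,0,0,0,0.004],[0,-0.01,0.0038,0,0,0,0.004]])

```text
t: 8.68
eef_pos: [0.5024, 0.0896, 0.3079]
tcp_rot: [[1.0, -0.0, -0.001], [-0.0, -1.0, -0.001], [-0.001, 0.001, -1.0]]
contact_force: [2.0, -6.5, -10.4]
width: 0.111
grasp_force: 63.8
```

Request:
carry_out(rows=[[0,-0.0014,0.0006,0,0,0,0.004],[0,-0.0028,0.0012,0,0,0,0.004],[0,-0.0042,0.0018,0,0,0,0.004],[0,-0.0056,0.0024,0,0,0,0.004],[0,-0.007,0.003,0,0,0,0.004]])

```text
t: 9.1
eef_pos: [0.5023, 0.0965, 0.3049]
tcp_rot: [[1.0, -0.0, -0.002], [-0.0, -1.0, -0.001], [-0.002, 0.001, -1.0]]
contact_force: [-12.9, -7.0, -12.0]
width: 0.112
grasp_force: 64.4
```

Request:
carry_out(rows=[[0,-0.001,0.0005,0,0,0,0.004],[0,-0.002,0.001,0,0,0,0.004],[0,-0.003,0.0015,0,0,0,0.004],[0,-0.004,0.002,0,0,0,0.004],[0,-0.005,0.0025,0,0,0,0.004]])

```text
t: 9.52
eef_pos: [0.5024, 0.1013, 0.3025]
tcp_rot: [[1.0, -0.001, -0.001], [-0.001, -1.0, -0.001], [-0.001, 0.001, -1.0]]
contact_force: [0.2, -17.0, -6.2]
width: 0.112
grasp_force: 65.5
```

Request:
carry_out(rows=[[0,-0.0007,0.0003,0,0,0,0.004],[0,-0.0014,0.0006,0,0,0,0.004],[0,-0.0021,0.001,0,0,0,0.004],[0,-0.0028,0.0013,0,0,0,0.004],[0,-0.0028,0.0013,0,0,0,0.004]])

```text
t: 9.93
eef_pos: [0.5038, 0.1016, 0.3025]
tcp_rot: [[1.0, -0.003, 0.003], [-0.003, -1.0, -0.006], [0.003, 0.006, -1.0]]
contact_force: [10.3, -31.8, -0.2]
width: 0.11
grasp_force: 65.8
```

Request:
carry_out(rows=[[0,0.0008,-0.0003,0,0,0,0.004],[0,0.0013,-0.0006,0,0,0,0.004],[0,0.0013,-0.0006,0,0,0,0.015],[0,0.0013,-0.0006,0,0,0,0.03],[0,0.0013,-0.0006,0,0,0,0.04]])

```text
t: 10.35
eef_pos: [0.5025, 0.1036, 0.3028]
tcp_rot: [[1.0, 0.0, 0.001], [0.0, -1.0, 0.001], [0.001, -0.001, -1.0]]
contact_force: [0.2, -0.2, 0.8]
width: 0.446
grasp_force: 0.0
```

Request:
carry_out(rows=[[0,0.0013,-0.0006,0,0,0,0.04],[0,0.0013,-0.01,0,0,0,0.04],[0,0.0013,-0.02,0,0,0,0.04],[0,0.0013,-0.035,0,0,0,0.04],[0,0.0013,-0.055,0,0,0,0.04]])

```text
t: 10.77
eef_pos: [0.5023, 0.102, 0.3584]
tcp_rot: [[1.0, 0.0, -0.001], [0.0, -1.0, 0.0], [-0.001, -0.0, -1.0]]
contact_force: [-0.2, -0.4, -0.5]
width: 0.469
grasp_force: 0.0
```

```bash
python3 - <<'E'
from h import *
s=sensors.read_state()
for k in('t','joint_pos','eef_pos','contact_force','width'):print(k,s[k])
d=snap('side','s2.png')
m=np.zeros((400,640),bool);m[60:230,230:340]=1
h=cv2.cvtColor(d['image'],cv2.COLOR_RGB2HSV)
o=(cv2.inRange(h,(5,140,110),(18,255,255))>0)&m
p,uv=pts(d,o);k=(p[:,2]>.13)&(p[:,1]>-.05)&(p[:,1]<.15);q=p[k];print(k.sum(),q.min(0),q.max(0));c=np.polyfit(q[:,2],q[:,1],1);print('angle',np.pi/2+np.arctan(c[0]),'y at .135',np.polyval(c,.135))
p,_=pts(d,m);k=(p[:,2]>.28)&(p[:,2]<.335)&(p[:,1]>.06)&(p[:,1]<.13);print('bar',np.median(p[k],0))
q=p[(p[:,2]>.095)&(p[:,2]<.121)&(np.hypot(p[:,0]-.5,p[:,1]+.107)<.04)];print('knob',len(q),q.min(0),q.max(0),(q.min(0)+q.max(0))/2)
cv2.imwrite('pics/s2c.png',cv2.resize(d['image'][90:270,220:370,::-1],None,fx=3.3,fy=3.3,interpolation=3))
d=snap('top');m=np.zeros((400,640),bool);m[215:270,310:370]=1
p,uv=pts(d,m);q=p[(p[:,2]>.114)&(p[:,2]<.126)&(np.hypot(p[:,0]-.5,p[:,1]+.107)<.035)];print('knob top',len(q),q.mean(0),q.min(0),q.max(0))
cv2.imwrite('pics/t2c.png',cv2.resize(d['image'][200:285,280:380,::-1],None,fx=5,fy=5,interpolation=3))
E
```

```text
t 10.7667
joint_pos [  2.8578   0.5026  76.6069   0.0146 102.9258  92.851 ]
eef_pos [0.5023 0.102  0.3584]
contact_force [-0.1928 -0.449  -0.4738]
width 0.4691449058222031
307 [0.418  0.0184 0.1436] [0.5803 0.0861 0.2759]
angle 1.9996729462731169 y at .135 0.016198914126708167
bar [0.4986 0.0971 0.314 ]
knob 189 [ 0.4783 -0.1358  0.095 ] [ 0.5203 -0.0845  0.121 ] [ 0.4993 -0.1101  0.108 ]
knob top 153 [ 0.503 -0.107  0.12 ] [ 0.4826 -0.1283  0.1141] [ 0.5234 -0.0873  0.1256]
```

View pics/s2c.png

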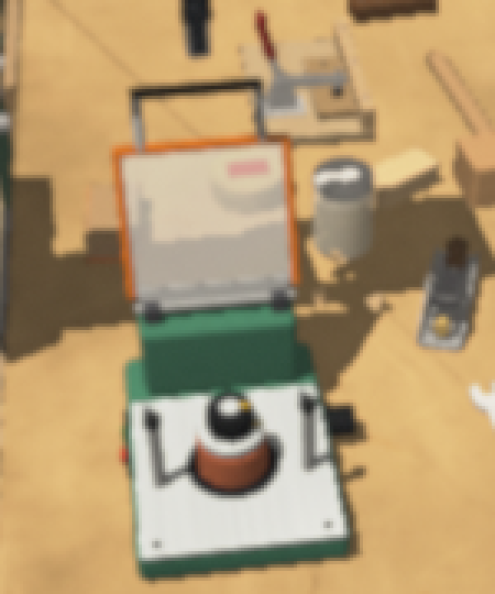

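View pics/t2c.png

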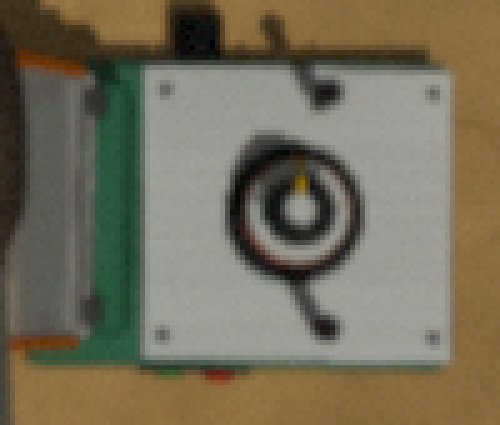

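The guard lies back on its stop (1.9997 rad measured). The knob is clear at top crop (302,210), with its yellow index toward world +x. Next I move over the knob.

Request:
carry_out(rows=[[0,0.03,0,0,0,0,0.06],[0,0.065,0,0,0,0,0.06],[0,0.1,0,0,0,0,0.06],[0,0.135,0,0,0,0,0.06],[0,0.17,0,0,0,0,0.06]])

```text
t: 11.28
eef_pos: [0.5022, -0.0695, 0.3581]
tcp_rot: [[1.0, 0.0, 0.001], [0.0, -1.0, -0.0], [0.001, 0.0, -1.0]]
contact_force: [0.8, 0.9, 0.1]
width: 0.704
grasp_force: 0.0
```

Request:
carry_out(rows=[[0,0.025,0.015,0,0,0,0.06],[-0.0008,0.0395,0.045,0,0,0,0.06],[-0.0008,0.0395,0.08,0,0,0,0.06],[-0.0008,0.0395,0.115,0,0,0,0.06],[-0.0008,0.0395,0.15,0,0,0,0.06]])

```text
t: 11.7
eef_pos: [0.5016, -0.1079, 0.2064]
tcp_rot: [[1.0, -0.001, 0.001], [-0.001, -1.0, -0.0], [0.001, 0.0, -1.0]]
contact_force: [0.4, 0.3, 0.6]
width: 0.702
grasp_force: 0.0
```

Request:
carry_out(rows=[[0,0,0.03,0,0,0,0.06],[0,0,0.055,0,0,0,0.06],[0,0,0.075,0,0,0,0.06],[0,0,0.088,0,0,0,0.06],[0,0,0.095,0,0,0,0.06]])

```text
t: 12.12
eef_pos: [0.5012, -0.1073, 0.111]
tcp_rot: [[1.0, 0.0, -0.002], [0.0, -1.0, 0.001], [-0.002, -0.001, -1.0]]
contact_force: [0.3, -0.6, 0.1]
width: 0.706
grasp_force: 0.0
```

Request:
carry_out(rows=[[0,0,0.005,0,0,0,0.06],[0,0,0.01,0,0,0,0.06],[0,0,0.015,0,0,0,0.06],[0,0,0.019,0,0,0,0.06],[0,0,0.019,0,0,0,0.06]])

```text
t: 12.53
eef_pos: [0.5016, -0.1075, 0.093]
tcp_rot: [[1.0, -0.0, -0.0], [-0.0, -1.0, 0.0], [-0.0, -0.0, -1.0]]
contact_force: [-1.0, 0.0, -0.6]
width: 0.702
grasp_force: 0.0
```

Grip the knob.

Request:
carry_out(rows=[[0,0,0,0,0,0,0.05],[0,0,0,0,0,0,0.042],[0,0,0,0,0,0,0.034],[0,0,0,0,0,0,0.03],[0,0,0,0,0,0,0.03]])

```text
t: 12.95
eef_pos: [0.502, -0.1076, 0.0942]
tcp_rot: [[1.0, 0.0, 0.001], [0.0, -1.0, -0.0], [0.001, 0.0, -1.0]]
contact_force: [-1.1, 0.3, 5.4]
width: 0.474
grasp_force: 60.7
```

Request:
carry_out(rows=[[0,0,-0.0008,0,0,-3,0.03],[0,0,-0.0008,0,0,-7,0.03],[0,0,-0.0008,0,0,-11,0.03],[0,0,-0.0008,0,0,-15,0.03],[0,0,-0.0008,0,0,-18,0.03]])

```text
t: 13.37
eef_pos: [0.5013, -0.1068, 0.0943]
tcp_rot: [[0.95, 0.313, -0.001], [0.313, -0.95, 0.002], [-0.0, -0.002, -1.0]]
contact_force: [-6.6, 9.0, 3.7]
width: 0.474
grasp_force: 61.0
```

Request:
carry_out(rows=[[0,0,0,0,0,-2.5,0.03],[0,0,0,0,0,-5,0.03],[0,0,0,0,0,-7.5,0.03],[0,0,0,0,0,-10,0.03],[0,0,0,0,0,-12,0.03]])

```text
t: 13.78
eef_pos: [0.5017, -0.1059, 0.0946]
tcp_rot: [[0.865, 0.501, 0.0], [0.501, -0.865, 0.004], [0.002, -0.003, -1.0]]
contact_force: [-4.5, 16.8, 4.8]
width: 0.472
grasp_force: 61.4
```

```bash
python3 - <<'E'
from h import *
s=sensors.read_state()
for k in('t','joint_pos','eef_pos','contact_force','torque','width','grasp_force','tcp_rot'):print(k,s[k])
d=snap('top');x=d['image'][200:285,280:380]
h=cv2.cvtColor(d['image'],cv2.COLOR_RGB2HSV);o=cv2.inRange(h,(20,120,120),(32,255,255))>0;v,u=np.nonzero(o[215:265,315:365]);print('yellow',len(u),(u.mean()+315,v.mean()+215) if len(u) else'')
E
```

```text
t 13.7833
joint_pos [-20.6509   6.3052 101.2985   0.2031  72.4536  39.1925]
eef_pos [ 0.5017 -0.1059  0.0946]
contact_force [-4.5203 16.8115  4.8359]
torque [ 3.1788  0.6034 -1.4231]
width 0.47198645972586883
grasp_force 61.4019513130188
tcp_rot [[ 0.8652  0.5014  0.0003]
 [ 0.5014 -0.8652  0.0035]
 [ 0.002  -0.0029 -1.    ]]
yellow 0
```

Request:
carry_out(rows=[[0,0,0,0,0,4,0.03],[0,0,0,0,0,9,0.03],[0,0,0,0,0,15,0.03],[0,0,0,0,0,21,0.03],[0,0,0,0,0,27,0.03]])

```text
t: 14.25
eef_pos: [0.5023, -0.1076, 0.0947]
tcp_rot: [[0.999, 0.047, 0.002], [0.047, -0.999, -0.0], [0.002, 0.0, -1.0]]
contact_force: [4.3, 0.0, -1.7]
width: 0.469
grasp_force: 60.9
```

Request:
carry_out(rows=[[0,0,0,0,0,5,0.03],[0,0,0,0,0,10,0.03],[0,0,0,0,0,15,0.03],[0,0,0,0,0,20,0.03],[0,0,0,0,0,25,0.03]])

```text
t: 14.67
eef_pos: [0.5019, -0.1076, 0.0945]
tcp_rot: [[0.926, -0.379, 0.001], [-0.379, -0.926, -0.0], [0.001, -0.0, -1.0]]
contact_force: [0.3, -0.3, 0.1]
width: 0.474
grasp_force: 61.0
```

```bash
python3 - <<'E'
from h import *
s=sensors.read_state()
for k in('t','joint_pos','eef_pos','contact_force','torque','width','grasp_force','tcp_rot'):print(k,s[k])
E
```

```text
t 14.6667
joint_pos [-20.7087   6.3284 101.275    0.0089  72.3647  91.5344]
eef_pos [ 0.5019 -0.1076  0.0945]
contact_force [ 0.2727 -0.327   0.0614]
torque [ 0.0678 -0.1155  0.0691]
width 0.47350012212061365
grasp_force 61.0014009475708
tcp_rot [[ 0.9256 -0.3786  0.0006]
 [-0.3786 -0.9256 -0.0001]
 [ 0.0006 -0.0002 -1.    ]]
```

Request:
carry_out(rows=[[0,0,0,0,0,5,0.03],[0,0,0,0,0,10,0.03],[0,0,0,0,0,15,0.03],[0,0,0,0,0,20,0.03],[0,0,0,0,0,25,0.03]])

```text
t: 15.08
eef_pos: [0.5019, -0.1076, 0.0946]
tcp_rot: [[0.679, -0.734, 0.001], [-0.734, -0.679, -0.0], [0.0, -0.0, -1.0]]
contact_force: [0.9, 0.2, -2.3]
width: 0.469
grasp_force: 61.0
```

Request:
carry_out(rows=[[0,0,0,0,0,3,0.03],[0,0,0,0,0,6,0.03],[0,0,0,0,0,9,0.03],[0,0,0,0,0,11,0.03],[0,0,0,0,0,11,0.03]])

```text
t: 15.5
eef_pos: [0.5017, -0.1077, 0.0945]
tcp_rot: [[0.528, -0.849, 0.0], [-0.849, -0.528, -0.0], [0.0, 0.0, -1.0]]
contact_force: [-3.1, 0.7, 1.7]
width: 0.471
grasp_force: 61.2
```

```bash
python3 - <<'E'
from h import *
s=sensors.read_state()
for k in('t','joint_pos','eef_pos','contact_force','torque','width','grasp_force','tcp_rot'):print(k,s[k])
d=snap('side','s3.png')
cv2.imwrite('pics/s3c.png',cv2.resize(d['image'][190:260,250:330,::-1],None,fx=7,fy=7,interpolation=3))
E
```

```text
t 15.5
joint_pos [-20.7141   6.328  101.2819  -0.0092  72.3853 127.3951]
eef_pos [ 0.5017 -0.1077  0.0945]
contact_force [-3.0998  0.6581  1.6771]
torque [-0.1185  0.4452 -0.0271]
width 0.470870930569148
grasp_force 61.207594871520996
tcp_rot [[ 0.5283 -0.849   0.    ]
 [-0.849  -0.5283 -0.0002]
 [ 0.0002  0.0001 -1.    ]]
```

View pics/s3c.png

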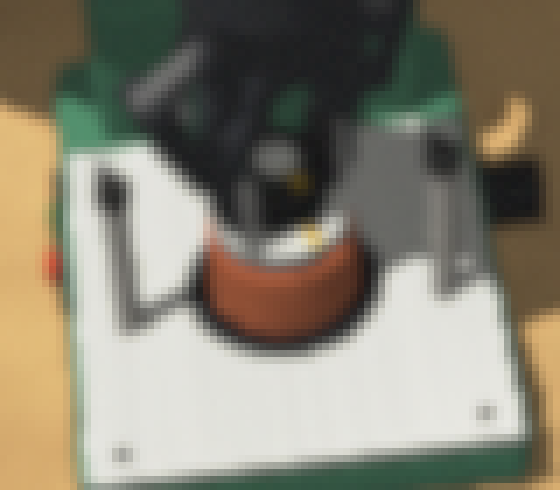

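Yellow index mark on the flange at crop (313,232), i.e. pixel (294.7,223.1); the cap turned with the gripper. Computing its yaw.

```bash
python3 - <<'E'
from h import *
d=snap('side');q=ray(d,[(294.7,223.1)],.093)[0];print(q,np.degrees(np.arctan2(q[1]+.1075,q[0]-.5018)),np.degrees(np.arctan2(q[1]+.1085,q[0]-.4995)))
E
```

```text
[ 0.5136 -0.1265  0.093 ] -58.22452191733233 -51.993298143369344
```

Request:
carry_out(rows=[[0,0,0,0,0,1.5,0.03],[0,0,0,0,0,3,0.03],[0,0,0,0,0,4.5,0.03],[0,0,0,0,0,6,0.03],[0,0,0,0,0,6,0.03]])

```text
t: 16.02
eef_pos: [0.501, -0.1077, 0.0945]
tcp_rot: [[0.438, -0.899, -0.002], [-0.899, -0.438, -0.0], [-0.0, 0.002, -1.0]]
contact_force: [-9.1, -1.9, 7.5]
width: 0.472
grasp_force: 61.9
```

```bash
python3 - <<'E'
from h import *
s=sensors.read_state()
for k in('t','eef_pos','contact_force','torque','tcp_rot'):print(k,s[k])
E
```

```text
t 16.0167
eef_pos [ 0.501  -0.1077  0.0945]
contact_force [-9.0944 -1.8806  7.4511]
torque [-0.4561  2.0056  0.1823]
tcp_rot [[ 0.4383 -0.8988 -0.0017]
 [-0.8988 -0.4383 -0.0003]
 [-0.0005  0.0017 -1.    ]]
```

Request:
carry_out(rows=[[0,0,-0.001,0,0,0,0.03],[0,0,-0.002,0,0,0,0.03],[0,0,-0.003,0,0,0,0.03],[0,0,-0.004,0,0,0,0.03],[0,0,-0.005,0,0,0,0.03]])

```text
t: 16.43
eef_pos: [0.5007, -0.1076, 0.0984]
tcp_rot: [[0.44, -0.898, -0.003], [-0.898, -0.44, 0.0], [-0.001, 0.002, -1.0]]
contact_force: [-3.8, -3.0, -8.8]
width: 0.475
grasp_force: 61.4
```

Request:
carry_out(rows=[[-0.0004,0.0009,0,0,0,0,0.03],[-0.0004,0.0009,-0.001,0,0,0,0.03],[-0.0004,0.0009,-0.002,0,0,0,0.03],[-0.0004,0.0009,-0.003,0,0,0,0.03],[-0.0004,0.0009,-0.004,0,0,0,0.03]])

```text
t: 16.85
eef_pos: [0.5005, -0.1076, 0.1031]
tcp_rot: [[0.439, -0.899, -0.001], [-0.899, -0.439, 0.0], [-0.0, 0.0, -1.0]]
contact_force: [-2.7, -3.5, -8.1]
width: 0.475
grasp_force: 61.7
```

```bash
python3 - <<'E'
from h import *
s=sensors.read_state()
for k in('t','eef_pos','contact_force','torque','tcp_rot'):print(k,s[k])
E
```

```text
t 16.85
eef_pos [ 0.5005 -0.1076  0.1031]
contact_force [-2.7245 -3.54   -8.0771]
torque [-0.5752  0.3122  0.1131]
tcp_rot [[ 0.4386 -0.8987 -0.0006]
 [-0.8987 -0.4386  0.0001]
 [-0.0003  0.0005 -1.    ]]
```

Request:
carry_out(rows=[[0,0,-0.003,0,0,0,0.03],[0,0,-0.006,0,0,0,0.03],[0,0,-0.009,0,0,0,0.03],[0,0,-0.012,0,0,0,0.03],[0,0,-0.016,0,0,0,0.03]])

```text
t: 17.27
eef_pos: [0.5011, -0.1075, 0.12]
tcp_rot: [[0.438, -0.899, 0.001], [-0.899, -0.438, 0.0], [0.0, -0.001, -1.0]]
contact_force: [0.1, 0.6, -1.7]
width: 0.471
grasp_force: 62.2
```

Request:
carry_out(rows=[[0,0,-0.008,0,0,0,0.03],[0,0,-0.018,0,0,0,0.03],[0,0,-0.028,0,0,0,0.03],[0,0,-0.038,0,0,0,0.03],[0,0,-0.045,0,0,0,0.03]])

```text
t: 17.68
eef_pos: [0.5011, -0.1077, 0.166]
tcp_rot: [[0.438, -0.899, 0.001], [-0.899, -0.438, -0.0], [0.001, -0.001, -1.0]]
contact_force: [0.2, 0.5, -1.8]
width: 0.471
grasp_force: 62.2
```

Request:
carry_out(rows=[[0,0,-0.004,0,0,0,0.03],[0,0,-0.006,0,0,0,0.03],[0,0,-0.006,0,0,0,0.03],[0,0,-0.006,0,0,0,0.03],[0,0,-0.006,0,0,0,0.03]])

```text
t: 18.1
eef_pos: [0.5005, -0.1075, 0.1697]
tcp_rot: [[0.438, -0.899, -0.001], [-0.899, -0.438, 0.0], [-0.001, 0.0, -1.0]]
contact_force: [0.4, 0.3, -2.0]
width: 0.473
grasp_force: 62.2
```

```bash
python3 - <<'E'
from h import *
s=sensors.read_state()
for k in('t','eef_pos','contact_force','torque','grasp_force','tcp_rot'):print(k,s[k])
d=snap('side','s4.png')
cv2.imwrite('pics/s4c.png',cv2.resize(d['image'][120:270,230:350,::-1],None,fx=4,fy=4,interpolation=3))
E
```

```text
t 18.1
eef_pos [ 0.5005 -0.1075  0.1697]
contact_force [ 0.4041  0.2649 -1.9726]
torque [ 0.0566 -0.0215  0.0026]
grasp_force 62.211527824401855
tcp_rot [[ 0.4384 -0.8988 -0.0007]
 [-0.8988 -0.4384  0.0004]
 [-0.0007  0.0005 -1.    ]]
```

View pics/s4c.png

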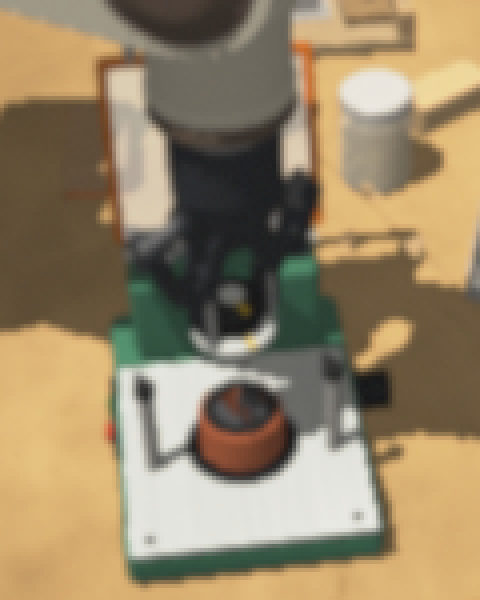

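The drum top (crop 240,400) is bare, and the cap hangs upright in the gripper about 75 mm higher (flange at 235,335), with the guard still laid back. I'll check the guard angle once more, then hand in.

```bash
python3 - <<'E'
from h import *
d=snap('side');h=cv2.cvtColor(d['image'],cv2.COLOR_RGB2HSV);o=cv2.inRange(h,(5,140,100),(18,255,255))>0;o[:,:240]=0;o[:,340:]=0;o[230:]=0
p,_=pts(d,o);q=p[(p[:,2]>.15)&(p[:,1]>0)&(p[:,1]<.15)];a=np.pi/2+np.arctan(np.polyfit(q[:,2],q[:,1],1)[0]);print(len(q),a)
if a>1.9:print(env.hand_in())
E
```

```text
147 1.998415365266327
the job is handed in; nothing more can be done
None
```

The job is handed in: the guard measured 2.00 rad, on its stop. The cap came free turning negative (clockwise from above) and is held upright above the drum, its key about 5 cm clear by the lift height. I did not re-check the bystanders, but nothing in the moves or pictures suggests any was touched.

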